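# Bring the trolley wheel's valve to the top

## Task

The trolley wheel on the leaning stand has to be ready for the air pump: turn it, by pushing its spokes one after another with the fingertips, until the valve stem is at the very top of the wheel, straight above the hub, and leave it standing there. Push only, gently: do not pinch the wheel, do not press on the tyre or the valve stem, and leave the loose things round the stand where they are.

Things in the scene. Friction and masses are not known exactly. Their poses are not given: they have to be found in the camera images.
- stand: Fixed wheel stand: dark steel foot plate 225 x 140 x 10 mm with a spindle leaning 45 degrees that carries the wheel. Origin: on the bench top straight below the wheel's centre; x level, away from the side the wheel faces (roughly away from the robot), y to the left as one faces the wheel, z up. Its place and yaw differ from run to run.
- hub (a point): Centre of the wheel, on the axle, mid-thickness, 165 mm above the bench. The wheel leans back 45 degrees: in the stand's axes its front face looks along (-0.707, 0, 0.707) and 'up' in its plane is (0.707, 0, 0.707). Hub 54 mm across, reaching 25 mm in front of this point; a 34 mm spindle tube runs straight back behind it, else 40 mm behind the wheel is free.
- wheel (a joint): Turn of the wheel, rad, no stops. 0 (or a whole turn, 6.283) = valve stem at the very top. Grows anticlockwise seen from the front (robot side): at +1.571 the stem points left (stand's +y). Starts between 1.9 and 4.4. Balanced, steady drag 0.22 N m: about 3 N pushes it at 70 mm from the axle; it stops almost at once when no longer pushed.
- spokes: The wheel's five grey straight spokes. Origin at the hub centre, z along the axle out of the front, x towards the stem. Each 16 mm wide, 18 mm thick (9 mm either side of mid-plane, plus a 2 mm rib in front), from hub (radius 27 mm) to rim (inner radius 102 mm), at 36, 108, 180, 252, 324 degrees from the stem, which is in the middle of one of the five open windows.
- tyre: Black tyre on a grey rim: 280 mm across outside, 36 mm thick, rim's inner radius 102 mm; same origin and axes as the spokes. Not to be pressed on.
- stem: Brass valve stem, 11 mm thick, reaching from the rim towards the hub between radius 103 and 70 mm, along the wheel's x; same origin and axes as the spokes. Not to be pressed on.
- stem_tip (a point): Free end of the valve stem, 70 mm from the axle.
- carton: Loose small carton 60 x 90 x 60 mm standing to the right behind the vice; leave alone. Origin at the middle of its underside.
- plug: Loose spark plug 70 x 24 x 21 mm lying on the front of the foot plate; leave alone. Origin at the middle of its underside.
- screwdriver: Loose screwdriver 206 x 26 x 25 mm lying on the bench to the left of the foot plate; leave alone. Origin at the middle of its underside.
- block: Loose wooden block 62 x 110 x 38 mm lying to the left of the stand, farther back; leave alone. Origin at the middle of its underside.

How it is judged:
By the outcome, as a careful person would: the job done as asked, in the order asked, and still so for the second after the job is handed in, with the robot touching nothing.
It also fails if it takes over 51 s, if anything falls off the work surface, if the arm or the gripper's body presses on something with over 40 N, if the wrist force passes 120 N, or if a joint passes its speed limit or range.

## Robot

A 6-joint arm with a two-finger parallel gripper is mounted at the origin on a cart in front of the work surface, level with it; the furniture and walls round the work are solid. World frame = base frame: x ahead of the robot, y to its left, z up, the work surface at z = 0. Lengths are in m, angles in rad, forces in N, time in s.
With the tool pointing down it reaches from about 0.3 to 0.875 m from the base axis. Payload 6.4 kg.
Tool frame: the origin (TCP) lies where the fingers leave the gripper's body, on its centre line; the fingertips stand 73 mm ahead of it and the grasp point (between the pads) lies 54 mm ahead of it; z points along the fingers, y is the line along which they close (so a half turn about z gives the same grasp; the last joint's range is limited). The gripper opens to 85 mm and grips with 20 to 120 N. Pads are 22 mm wide; open, the fingers measure 114 mm over their backs; the gripper's body (76 mm by 85 mm) begins 54 mm behind the grasp point. The pads swing forward as they close: fully open they stand 13 mm farther back than shut.
Start: joints at [-0.206, 0.181, 1.607, -0, 1.354, -0.206], TCP at [0.575, 0, 0.304] pointing down, gripper open.
Joint ranges: [-2.99, 2.99], [-0.89, 2.07], [0.3, 2.58], [-1.14, 4.28], [0, 2.63], [-3.12, 3.12]. Speed limits (rad/s): [2.57, 2.57, 3.01, 3.14, 3.14, 3.14].

## Interface

Orientations are given as a unit quaternion [w, x, y, z].
In Python, from bench import ctrl gives the robot as it stands.
- The arm moves only by the tool carry_out, never from a script. Its argument "steps" is one flat list of numbers, 7 for each row, row after row: the shift along the tool's x, y, z in m, then the turn, a rotation vector about the tool's x, y, z in rad, then the opening, from 0 (shut) to 1 (fully open). In form: [dx, dy, dz, wx, wy, wz, claw, dx, dy, dz, wx, wy, wz, claw, ...]. A call has 1 to 20 rows; each row is the pose to reach, as a shift and turn from the pose commanded when the call began, along the tool's axes at that moment; what a row does not reach only later rows make up. A row lasts 1/10 s, in which the tool goes at most 50 mm and 8.59 degrees, less where a joint would pass 70% of its speed; a pose out of reach is approached as far as the arm can. A call with a gripper value outside its range is refused whole. The fingers move at their own pace and stop on an object; the grip force is fixed at half the most. Time passes only in rows, so rows that repeat a pose let the fingers close. It gives the time, the measured TCP pose, the force, the opening and the grip force at its end, in the units of the state.
- ctrl.get_obs(): the state, without advancing time (a new reading comes with each control period).
- ctrl.camera(name): name is "scene" or "side" or "wrist"; returns the picture (420x560x3 uint8, red, green, blue); there is no depth.
- ctrl.camera_params(name): a dict with "vertical_fov" (degrees; the focal length in pixels is half the picture's height over the tangent of half this angle, whatever the lens; pixels are square), "cx", "cy" (the principal point, pixels), "cam_to_world" (4x4, takes a point from camera to world coordinates); the wrist camera has in their place "hand_eye" (4x4, takes a point from camera to tool coordinates, whose origin is the TCP and whose axes are the flange's). Camera axes: x right, y down, z forward; pixel columns grow to the right and rows downward; lengths in m; the calibration is good to about 2 mm. A picture is of the moment at which its call begins: read the wrist's pose just before it. camera_params takes no time and is no camera call.
- ctrl.hand_in(): hands the job in; it is judged then, once.
The state is a dict: "time_s": time; "q": joint angles; "dq": joint speeds; "joint_efforts": joint torques, N m; "eef_pos": TCP position; "eef_rot": TCP orientation; "wrist_force": force on the tool from outside, world axes, zero at the start; "torque": the same for the moment, N m; "opening": opening from 0.0 (shut) to 1.0 (fully open); "grasp_force": force on a finger pad.
Only numpy, scipy, OpenCV 4.12 (cv2) and the standard library are available. Lean on these libraries where they do the work, as an engineer would, in place of code of your own. Each camera call takes 0.05 s, during which the arm holds its last target. There are 200 camera calls.

## Working session

There is one attempt and no reset: what is moved stays moved. The work goes in short steps, Python scripts to look and compute and a tool call to move; the robot and the scene stay as the last step left them, time stands still between calls to the robot, and variables do not carry over. Pictures are saved under pics/ and viewed, at most 10 in all, crops included, and the job is handed in when it is done.

Besides the shell and the picture viewer there is one more tool, called after "Request:" by a JSON object that holds its "method" and its "body", one argument or row to a line. carry_out: Moves the arm, as the interface text tells. Its arguments: {"type":"object","properties":{"steps":{"type":"array"}},"required":["steps"]}

```bash
ls; mkdir -p pics; python3 - <<'E'
from bench import ctrl
import cv2,numpy as np
np.set_printoptions(precision=4,suppress=True)
o=ctrl.get_obs();print(o)
a=[]
for n in("scene","side"):
    im=ctrl.camera(n)[:,:,::-1];cv2.imwrite(f"pics/{n}0.png",im);print(n,ctrl.camera_params(n))
print(ctrl.camera_params("wrist"))
E
```

```text
pics
{'time_s': 0.0, 'q': array([-0.2063,  0.1816,  1.608 ,  0.    ,  1.3538, -0.2063]), 'dq': array([ 0.0011,  0.0005, -0.0009,  0.0001, -0.001 ,  0.0007]), 'joint_efforts': array([  0.0003, -44.4869, -35.1341,  -0.0003,   0.0091,   0.    ]), 'eef_pos': array([0.5746, 0.0001, 0.303 ]), 'eef_rot': array([-0.0007,  0.7071,  0.7071, -0.0005]), 'wrist_force': array([ 0.3702, -0.1067, -0.0644]), 'torque': array([-0.0355,  0.0045,  0.0347]), 'grasp_force': 0.0, 'opening': 1.0007821328173143}
scene {'vertical_fov': 51.62546612621886, 'cx': 274.308925366113, 'cy': 210.84825314552728, 'cam_to_world': array([[-0.8287, -0.4272,  0.3615,  0.1044],
       [-0.5596,  0.6367, -0.5305,  0.8692],
       [-0.0036, -0.642 , -0.7667,  1.1082],
       [ 0.    ,  0.    ,  0.    ,  1.    ]])}
side {'vertical_fov': 57.31050636267449, 'cx': 286.278532960824, 'cy': 208.7163373567, 'cam_to_world': array([[-0.9393, -0.2397,  0.2457,  0.2713],
       [-0.3428,  0.6218, -0.7041,  1.0596],
       [ 0.016 , -0.7456, -0.6662,  0.9182],
       [ 0.    ,  0.    ,  0.    ,  1.    ]])}
{'vertical_fov': 71.49015284868382, 'cx': 272.2699382339772, 'cy': 213.33120395172642, 'hand_eye': array([[ 0.0013, -0.9491, -0.3151,  0.0806],
       [ 1.    ,  0.0015, -0.0005, -0.0004],
       [ 0.001 , -0.3151,  0.9491, -0.0692],
       [ 0.    ,  0.    ,  0.    ,  1.    ]])}
```

View pics/scene0.png

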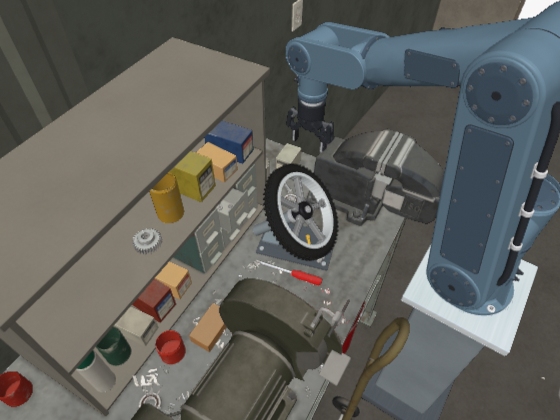

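View pics/side0.png

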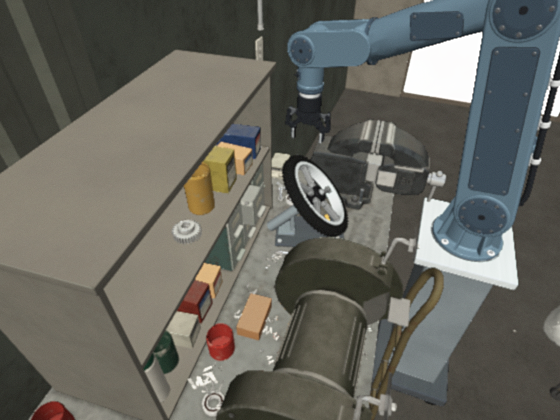

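```bash
cat > h.py <<'E'
from bench import ctrl
import cv2,numpy as np
from scipy.spatial.transform import Rotation as R
np.set_printoptions(precision=4,suppress=True)
def tool(o):
    T=np.eye(4);q=o["eef_rot"];T[:3,:3]=R.from_quat([q[1],q[2],q[3],q[0]]).as_matrix();T[:3,3]=o["eef_pos"];return T
def cam(n):
    p=ctrl.camera_params(n);f=210/np.tan(np.radians(p["vertical_fov"])/2)
    M=p["cam_to_world"] if n!="wrist" else tool(ctrl.get_obs())@p["hand_eye"]
    return np.array([[f,0,p["cx"]],[0,f,p["cy"]],[0,0,1]]),M
def ray(KM,uv):
    K,M=KM;d=M[:3,:3]@np.linalg.solve(K,[uv[0],uv[1],1.]);return M[:3,3],d/np.linalg.norm(d)
def hit(KM,uv,p0,n):
    o,d=ray(KM,uv);return o+d*((np.array(p0)-o)@n)/(d@n)
def proj(KM,P):
    K,M=KM;c=(np.atleast_2d(P)-M[:3,3])@M[:3,:3]@K.T;return c[:,:2]/c[:,2:]
E
python3 - <<'E'
from h import *
z=np.array([0,0,1.])
print(hit(cam("scene"),(303,211),[0,0,.165],z),hit(cam("side"),(320,195),[0,0,.165],z))
a=cv2.imread("pics/scene0.png")[140:280,240:380];a=cv2.resize(a,(560,560),interpolation=cv2.INTER_CUBIC)
K=cam("wrist");w=ctrl.camera("wrist")[:,:,::-1];cv2.imwrite("pics/w0.png",w)
b=np.zeros((560,240,3),np.uint8)
cv2.imwrite("pics/c0.png",a)
E
```

```text
[0.4813 0.1718 0.165 ] [0.4741 0.1669 0.165 ]
```

View pics/c0.png

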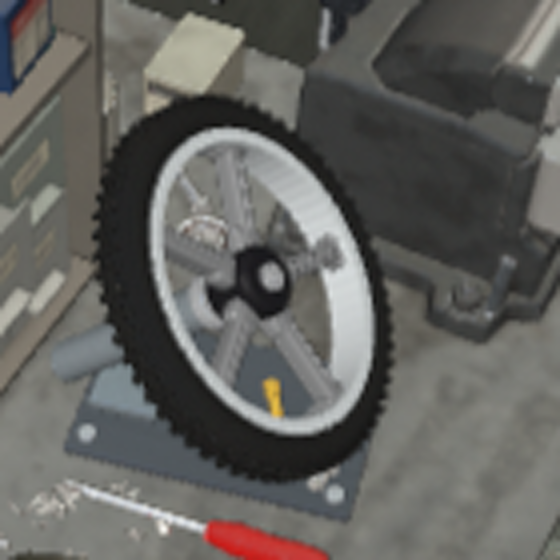

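View pics/w0.png

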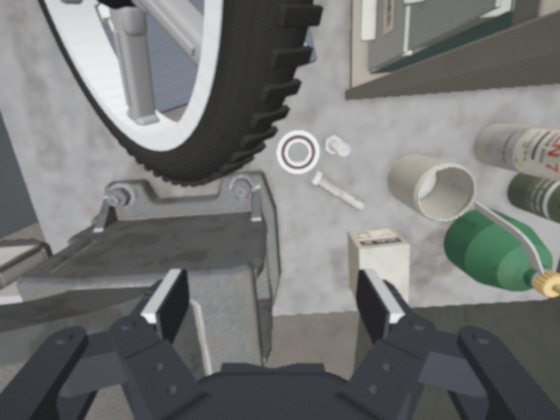

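```bash
python3 - <<'E'
from h import *
z=np.array([0,0,1.]);S=cam("scene")
f=lambda u,v:(240+u/4,140+v/4)
A=hit(S,f(345,522),[0,0,.01],z);B=hit(S,f(65,452),[0,0,.01],z);D=B-A
C=hit(S,f(97,372),[0,0,.01],z)
psi=np.arctan2(D[1],D[0]);print(A,B,C,np.linalg.norm(D),np.degrees(psi))
h=hit(S,f(270,277),[0,0,.1827],z);n=np.array([-np.cos(psi),-np.sin(psi),1])*.7071
H=h-.025*n;print(h,H)
up=np.array([np.cos(psi),np.sin(psi),1])*.7071;l=np.cross(z,[np.cos(psi),np.sin(psi),0])
for p in[(268,380),(277,415)]:
  q=hit(S,f(*p),H,n)-H;print("stem",np.linalg.norm(q),np.degrees(np.arctan2(q@l,q@up)))
for p in[(228,385),(325,395),(228,165),(322,252),(185,250)]:
  q=hit(S,f(*p),H,n)-H;print("spoke",np.linalg.norm(q),np.degrees(np.arctan2(q@l,q@up)))
# circle check of the white rim outline
im=cv2.imread("pics/scene0.png")[140:280,240:380]
for off in(.0,.018):
  for p in[(205,127),(375,300),(150,230),(300,433),(225,415),(330,185)]:
    q=hit(S,f(*p),H+off*n,n)-H;print(off,"rim",np.linalg.norm(q-(q@n)*n).round(4),end=' ')
E
```

```text
[0.3659 0.2144 0.01  ] [0.5741 0.279  0.01  ] [0.5975 0.2028 0.01  ] 0.2179885739035032 17.25148751170253
[0.4672 0.1724 0.1827] [0.4841 0.1777 0.165 ]
stem 0.06766286812709123 131.42332252025
stem 0.09294463212254395 131.43716201435996
spoke 0.08024750112301292 99.56643199968902
spoke 0.10109572271592496 166.2173366945226
spoke 0.09392606461691459 -58.693338638412186
spoke 0.10103593334709166 -124.36377431715012
spoke 0.058998320101126794 12.127600068322387
0.0 rim 0.1213 0.0 rim 0.1476 0.0 rim 0.0921 0.0 rim 0.1094 0.0 rim 0.103 0.0 rim 0.1514 0.018 rim 0.1152 0.018 rim 0.1235 0.018 rim 0.1076 0.018 rim 0.1101 0.018 rim 0.1169 0.018 rim 0.1272
```

```bash
cat >> h.py <<'E'
H=np.array([.4841,.1777,.165]);PSI=np.radians(17.25)
def axes(psi=None):
    psi=PSI if psi is None else psi;c,s=np.cos(psi),np.sin(psi);k=.5**.5
    return np.array([-c*k,-s*k,k]),np.array([c*k,s*k,k]),np.array([-s,c,0])
def Rt():
    n,u,l=axes();return np.c_[l,-u,-n]   # tool x=left, y=-up or so, z=-n
def rel(P,Rm=None):
    T=tool(ctrl.get_obs());Rm=Rt() if Rm is None else Rm
    return T[:3,:3].T@(np.array(P)-T[:3,3]),R.from_matrix(T[:3,:3].T@Rm).as_rotvec()
E
python3 - <<'E'
from h import *
n,u,l=axes();M=Rt();print(np.linalg.det(M),np.cross(M[:,2],M[:,0])-M[:,1])
M=np.c_[l,np.cross(-n,l),-n]
print(M,rel(H+.18*n+.05*u,M))
E
```

```text
-1.0 [1.3506 0.4194 1.4142]
[[-0.2965  0.6753  0.6753]
 [ 0.955   0.2097  0.2097]
 [ 0.      0.7071 -0.7071]] (array([ 0.1503, -0.1784, -0.0242]), array([-0.7807,  0.1177, -0.2856]))
```

```bash
sed -i 's/np.c_\[l,-u,-n\].*/np.c_[l,u,-n]/' h.py
```

Request:
{"method": "carry_out", "body": {
  "steps": [0,0,-0.05,0,0,0,0,0.03,-0.04,-0.08,-0.14,0.02,-0.05,0,0.06,-0.08,-0.09,-0.27,0.04,-0.1,0,0.09,-0.11,-0.09,-0.4,0.06,-0.15,0,0.12,-0.14,-0.07,-0.53,0.08,-0.19,0,0.15,-0.178,-0.05,-0.66,0.1,-0.24,0,0.15,-0.178,-0.024,-0.78,0.118,-0.286,0,0.15,-0.178,-0.024,-0.78,0.118,-0.286,0,0.15,-0.178,-0.024,-0.78,0.118,-0.286,0,0.15,-0.178,-0.024,-0.78,0.118,-0.286,0]
}}

```text
time_s: 1.15
eef_pos: [0.3996, 0.1492, 0.3324]
eef_rot: [0.229, 0.548, 0.743, 0.309]
wrist_force: [0.0, 0.2, 1.1]
opening: 0.003
grasp_force: 0.0
```

```bash
python3 - <<'E'
from h import *
o=ctrl.get_obs();print(o["time_s"],o["q"],o["eef_pos"],o["dq"],rel(H+.18*axes()[0]+.05*axes()[1]))
K=cam("wrist");cv2.imwrite("pics/w1.png",ctrl.camera("wrist")[:,:,::-1]);np.savez("w1.npz",K=K[0],M=K[1])
E
```

```text
1.15 [-0.0867 -0.6855  2.3768  0.4051  0.7406 -0.5862] [0.3996 0.1492 0.3324] [-0.0023  0.0124 -0.0144  0.0106 -0.0066 -0.0202] (array([ 0.0021, -0.0054,  0.0014]), array([ 0.0039,  0.0027, -0.0002]))
```

View pics/w1.png

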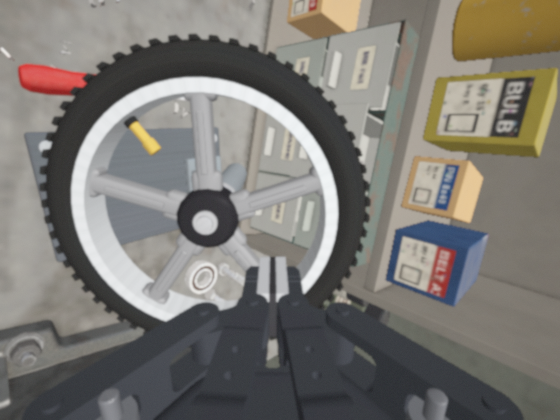

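```bash
python3 - <<'E'
from h import *
from scipy.optimize import least_squares
d=np.load("w1.npz");K=(d["K"],d["M"]);im=cv2.imread("pics/w1.png");g=cv2.GaussianBlur(im,(3,3),0).max(2).astype(float)
c=np.array([205,203]);pts=[]
for a in np.arange(0,360,4):
    if 15<a<150: continue   # gripper below
    e=np.array([np.cos(np.radians(a)),np.sin(np.radians(a))])
    r=np.arange(100,175);v=np.array([g[int(round(p[1])),int(round(p[0]))] if 0<=p[0]<560 and 0<=p[1]<420 else 0 for p in c+r[:,None]*e])
    for i in range(2,len(v)-12):
        if v[i]>150 and v[i+3:i+12].max()<75: pts.append(c+(r[i]+1.5)*e);break
pts=np.array(pts);print(len(pts))
rays=[ray(K,p) for p in pts];hr=ray(K,(204,222))
def res(x,off):
    n,u,l=axes(x[2]);h=np.array([x[0],x[1],.165]);p0=h+off*n
    q=np.array([o+dd*((p0-o)@n)/(dd@n) for o,dd in rays])-p0
    return np.linalg.norm(q,axis=1)-x[3]
for off in(.010,.014,.018):
    s=least_squares(res,[*H[:2],PSI,.115],args=(off,),loss="soft_l1",f_scale=.001)
    n,u,l=axes(s.x[2]);h=np.array([s.x[0],s.x[1],.165]);
    print(off,s.x,np.degrees(s.x[2]),np.median(abs(res(s.x,off))),"hubface px",proj(K,h+.025*n))
    for p in[(153,150),(130,120)]:
        q=hit(K,p,h,n)-h;print(np.linalg.norm(q),np.degrees(np.arctan2(q@l,q@u)))
    for p,o in[((203,97),.011),((100,181),.011),((318,183),.011),((155,293),.011)]:
        q=hit(K,p,h+o*n,n)-h-o*n;print(' ',np.linalg.norm(q),np.degrees(np.arctan2(q@l,q@u)))
E
```

```text
56
0.01 [0.4822 0.1691 0.2842 0.1148] 16.28541174438582 0.00019999320676421933 hubface px [[201.4295 226.9723]]
0.07261057282120717 125.84808504819695
0.10117825349331454 125.30954095812261
  0.10005847048815343 87.61690353677699
  0.09135145243569236 157.9564204968051
  0.10157299618182013 19.99057656542362
  0.0880770538210378 -125.42822956065925
0.014 [0.483  0.1705 0.2842 0.1132] 16.28528454148011 0.00019724015538342965 hubface px [[202.4875 225.3506]]
0.07226376901352481 127.09742804937561
0.10089914805383643 126.20114825240279
  0.09893511317238358 88.12794506163232
  0.09200268070563816 158.990418776758
  0.10053634121104635 19.419119231556042
  0.09005353884637421 -125.39640534132857
0.018 [0.4837 0.1719 0.2842 0.1117] 16.285172510131424 0.00019448825007657017 hubface px [[203.542  223.7341]]
0.07195164722290727 128.3581914878347
0.10064460733016141 127.09746346899055
  0.0978198172495029 88.65066630181819
  0.09268343943354437 160.0095347601293
  0.09950990290019221 18.83581037738607
  0.09203004425994817 -125.36595957416662
```

```bash
cat >> h.py <<'E'
H=np.array([.484,.1725,.165]);PSI=np.radians(16.3)
def pose(th,d,r=.070,off=.019):
    n,u,l=axes();t=np.radians(th);er=u*np.cos(t)+l*np.sin(t);et=l*np.cos(t)-u*np.sin(t)
    return H+r*er+off*et+d*n, np.c_[et,er,-n]
def rows(ps):
    for p in ps:
        a,b=rel(*pose(*p));print(p,[*a.round(3),*b.round(2)])
def state():
    o=ctrl.get_obs();T=tool(o);n,u,l=axes();q=T[:3,3]-H
    print("t",o["time_s"],"dist n",q@n,"r",np.hypot(q@u,q@l),"ang",np.degrees(np.arctan2(q@l,q@u)),"tooly",np.degrees(np.arctan2(T[:3,1]@l,T[:3,1]@u)),"F",o["wrist_force"],"q",o["q"])
E
python3 - <<'E'
from h import *
state();rows([(32,.13),(32,.065)])
E
```

```text
t 1.2 dist n 0.1801576020202361 r 0.05653259811939489 ang 1.3875817276127471 tooly 0.6812997004890963 F [-0.3886  0.3448  0.0357] q [-0.0868 -0.6852  2.3768  0.4056  0.7403 -0.5872]
(32, 0.13) [np.float64(0.051), np.float64(-0.007), np.float64(0.051), np.float64(0.01), np.float64(-0.01), np.float64(-0.55)]
(32, 0.065) [np.float64(0.051), np.float64(-0.007), np.float64(0.116), np.float64(0.01), np.float64(-0.01), np.float64(-0.55)]
```

Request:
{"method": "carry_out", "body": {
  "steps": [0.025,-0.003,0.01,0,0,-0.14,0,0.051,-0.007,0.02,0,0,-0.28,0,0.051,-0.007,0.03,0,0,-0.42,0,0.051,-0.007,0.04,0.01,-0.01,-0.55,0,0.051,-0.007,0.05,0.01,-0.01,-0.55,0,0.051,-0.007,0.05,0.01,-0.01,-0.55,0]
}}

```text
time_s: 1.8
eef_pos: [0.4132, 0.208, 0.2888]
eef_rot: [0.303, 0.328, 0.865, 0.228]
wrist_force: [0.6, -0.2, 0.4]
opening: -0.003
grasp_force: 0.0
```

```bash
python3 - <<'E'
from h import *
state();rows([(32,.13),(32,.065)]);
cv2.imwrite("pics/w2.png",ctrl.camera("wrist")[:,:,::-1])
E
```

```text
t 1.8 dist n 0.1285460738870705 r 0.07129233914250896 ang 49.18663812098742 tooly 32.17855265239122 F [ 0.6092 -0.2298  0.398 ] q [ 0.1618 -0.4528  2.3442  0.1845  0.4821 -0.813 ]
(32, 0.13) [np.float64(-0.002), np.float64(0.002), np.float64(-0.001), np.float64(-0.01), np.float64(-0.0), np.float64(0.0)]
(32, 0.065) [np.float64(-0.002), np.float64(0.002), np.float64(0.064), np.float64(-0.01), np.float64(-0.0), np.float64(0.0)]
```

View pics/w2.png

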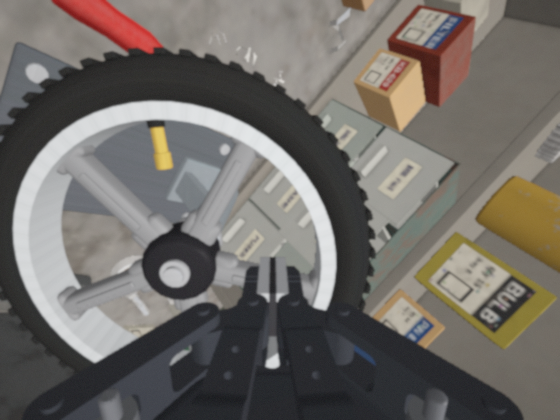

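```bash
python3 - <<'E'
from h import *
K=cam("wrist");T=tool(ctrl.get_obs())
for d in(.073,.086,.128):
  for x in(-.011,0,.011): print(d,x,proj(K,(T@[x,0,d,1])[:3]))
n,u,l=axes()
for a in(19.5,91.5,127.5):
  t=np.radians(a);e=u*np.cos(t)+l*np.sin(t);print(a,proj(K,[H+.07*e+.009*n,H+.1*e+.009*n]))
print(proj(K,H+.025*n))
E
```

```text
0.073 -0.011 [[273.827  289.2339]]
0.073 0 [[273.8754 271.9389]]
0.073 0.011 [[273.9259 253.8867]]
0.086 -0.011 [[273.7233 277.2092]]
0.086 0 [[273.7662 260.9061]]
0.086 0.011 [[273.8109 243.941 ]]
0.128 -0.011 [[273.4691 247.7211]]
0.128 0 [[273.4999 233.9894]]
0.128 0.011 [[273.5317 219.8061]]
19.5 [[274.9518 283.8872]
 [313.9305 291.7141]]
91.5 [[226.2653 184.1011]
 [248.3357 144.334 ]]
127.5 [[161.1462 169.7467]
 [151.0289 121.9325]]
[[174.169  276.4282]]
```

Request:
{"method": "carry_out", "body": {
  "steps": [0,0.001,0.016,0,0,0,0,0,0.001,0.032,0,0,0,0,0,0.001,0.048,0,0,0,0,0,0.001,0.064,0,0,0,0,0,0.001,0.064,0,0,0,0]
}}

```text
time_s: 2.35
eef_pos: [0.4559, 0.2208, 0.2425]
eef_rot: [0.303, 0.328, 0.865, 0.228]
wrist_force: [0.9, 0.4, 0.8]
opening: -0.0
grasp_force: 0.0
```

```bash
python3 - <<'E'
from h import *
state();rows([(t,.065) for t in range(30,-49,-5)])
E
```

```text
t 2.35 dist n 0.06431115315195265 r 0.07071442462610476 ang 50.15982354330006 tooly 32.14389965837532 F [0.8967 0.3871 0.7984] q [ 0.1802 -0.2135  2.2891  0.2469  0.2994 -0.8718]
(30, 0.065) [np.float64(-0.006), np.float64(0.003), np.float64(-0.001), np.float64(-0.01), np.float64(-0.0), np.float64(0.04)]
(25, 0.065) [np.float64(-0.012), np.float64(0.005), np.float64(-0.001), np.float64(-0.01), np.float64(-0.0), np.float64(0.12)]
(20, 0.065) [np.float64(-0.018), np.float64(0.005), np.float64(-0.001), np.float64(-0.01), np.float64(-0.0), np.float64(0.21)]
(15, 0.065) [np.float64(-0.024), np.float64(0.005), np.float64(-0.001), np.float64(-0.01), np.float64(-0.0), np.float64(0.3)]
(10, 0.065) [np.float64(-0.031), np.float64(0.005), np.float64(-0.001), np.float64(-0.01), np.float64(-0.0), np.float64(0.39)]
(5, 0.065) [np.float64(-0.037), np.float64(0.004), np.float64(-0.001), np.float64(-0.01), np.float64(-0.0), np.float64(0.47)]
(0, 0.065) [np.float64(-0.043), np.float64(0.002), np.float64(-0.001), np.float64(-0.01), np.float64(-0.0), np.float64(0.56)]
(-5, 0.065) [np.float64(-0.049), np
[... 412 characters left out ...]
-0.001), np.float64(-0.01), np.float64(0.0), np.float64(0.91)]
(-25, 0.065) [np.float64(-0.07), np.float64(-0.013), np.float64(-0.001), np.float64(-0.01), np.float64(0.0), np.float64(1.0)]
(-30, 0.065) [np.float64(-0.075), np.float64(-0.018), np.float64(-0.001), np.float64(-0.01), np.float64(0.0), np.float64(1.08)]
(-35, 0.065) [np.float64(-0.079), np.float64(-0.023), np.float64(-0.001), np.float64(-0.01), np.float64(0.0), np.float64(1.17)]
(-40, 0.065) [np.float64(-0.083), np.float64(-0.028), np.float64(-0.001), np.float64(-0.01), np.float64(0.0), np.float64(1.26)]
(-45, 0.065) [np.float64(-0.086), np.float64(-0.033), np.float64(-0.001), np.float64(-0.01), np.float64(0.0), np.float64(1.35)]
```

Request:
{"method": "carry_out", "body": {
  "steps": [-0.006,0.003,0,0,0,0.04,0,-0.012,0.005,0,0,0,0.12,0,-0.018,0.005,0,0,0,0.21,0,-0.024,0.005,0,0,0,0.3,0,-0.031,0.005,0,0,0,0.39,0,-0.037,0.004,0,0,0,0.47,0,-0.043,0.002,0,0,0,0.56,0]
}}

```text
time_s: 3.05
eef_pos: [0.4818, 0.1921, 0.2621]
eef_rot: [0.228, 0.555, 0.739, 0.305]
wrist_force: [1.1, 3.4, -1.2]
opening: -0.0
grasp_force: 1.7
```

```bash
python3 - <<'E'
from h import *
state();rows([(t,.065) for t in range(-5,-54,-6)])
cv2.imwrite("pics/w3.png",ctrl.camera("wrist")[:,:,::-1])
E
```

```text
t 3.05 dist n 0.06625459419519976 r 0.07371958144340235 ang 15.295746636204646 tooly -0.15193609274889142 F [ 1.1266  3.3599 -1.1781] q [ 0.0798 -0.2266  2.2537  0.4065  0.3711 -0.5251]
(-5, 0.065) [np.float64(-0.007), np.float64(0.0), np.float64(0.001), np.float64(-0.0), np.float64(-0.0), np.float64(0.08)]
(-11, 0.065) [np.float64(-0.014), np.float64(0.001), np.float64(0.001), np.float64(-0.0), np.float64(0.0), np.float64(0.19)]
(-17, 0.065) [np.float64(-0.022), np.float64(0.001), np.float64(0.001), np.float64(-0.0), np.float64(0.0), np.float64(0.29)]
(-23, 0.065) [np.float64(-0.029), np.float64(0.001), np.float64(0.001), np.float64(-0.0), np.float64(0.0), np.float64(0.4)]
(-29, 0.065) [np.float64(-0.037), np.float64(-0.001), np.float64(0.001), np.float64(-0.0), np.float64(0.0), np.float64(0.5)]
(-35, 0.065) [np.float64(-0.044), np.float64(-0.003), np.float64(0.001), np.float64(-0.0), np.float64(0.0), np.float64(0.61)]
(-41, 0.065) [np.float64(-0.051), np.float64(-0.006), np.float64(0.001), np.float64(-0.0), np.float64(0.0), np.float64(0.71)]
(-47, 0.065) [np.float64(-0.058), np.float64(-0.009), np.float64(0.001), np.float64(-0.0), np.float64(0.0), np.float64(0.82)]
(-53, 0.065) [np.float64(-0.064), np.float64(-0.014), np.float64(0.001), np.float64(-0.0), np.float64(0.0), np.float64(0.92)]
```

View pics/w3.png

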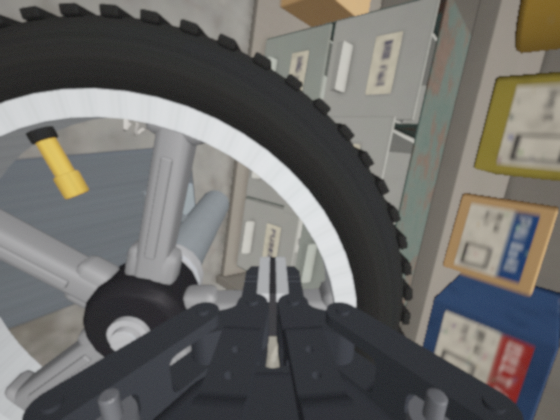

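Request:
{"method": "carry_out", "body": {
  "steps": [-0.007,0,0,0,0,0.08,0,-0.014,0.001,0,0,0,0.19,0,-0.022,0.001,0,0,0,0.29,0,-0.029,0.001,0,0,0,0.4,0,-0.037,-0.001,0,0,0,0.5,0,-0.044,-0.003,0,0,0,0.61,0,-0.051,-0.006,0,0,0,0.71,0,-0.058,-0.009,0,0,0,0.82,0,-0.064,-0.014,0,0,0,0.92,0]
}}

```text
time_s: 4.0
eef_pos: [0.4907, 0.1276, 0.2526]
eef_rot: [0.07, 0.825, 0.416, 0.375]
wrist_force: [4.0, 3.1, 0.2]
opening: 0.001
grasp_force: 1.8
```

```bash
python3 - <<'E'
from h import *
state();rows([(-49,.065,.07,.022),(-49,.13,.07,.022),(110,.13),(85,.13)])
E
```

```text
t 4.0 dist n 0.06628363769584773 r 0.0730348142403808 ang -37.9739134210231 tooly -52.770537038661494 F [3.9867 3.1486 0.1525] q [-0.1217 -0.2457  2.2914  0.6943  0.4495 -0.0183]
(-49, 0.065, 0.07, 0.022) [np.float64(0.008), np.float64(-0.002), np.float64(0.001), np.float64(-0.0), np.float64(0.0), np.float64(-0.07)]
(-49, 0.13, 0.07, 0.022) [np.float64(0.008), np.float64(-0.002), np.float64(-0.064), np.float64(-0.0), np.float64(0.0), np.float64(-0.07)]
(110, 0.13) [np.float64(-0.016), np.float64(-0.143), np.float64(-0.064), np.float64(-0.0), np.float64(-0.0), np.float64(-2.84)]
(85, 0.13) [np.float64(0.014), np.float64(-0.135), np.float64(-0.064), np.float64(-0.0), np.float64(0.0), np.float64(-2.4)]
```

Request:
{"method": "carry_out", "body": {
  "steps": [0.008,-0.002,0,0,0,-0.07,0,0.008,-0.002,0,0,0,-0.07,0,0.008,-0.002,-0.03,0,0,-0.07,0,0.008,-0.002,-0.064,0,0,-0.07,0,0.008,-0.002,-0.1,0,0,-0.07,0,0.01,-0.01,-0.11,0,0,-0.21,0,0.012,-0.02,-0.11,0,0,-0.35,0,0.014,-0.04,-0.11,0,0,-0.49,0,0.014,-0.05,-0.11,0,0,-0.63,0,0.014,-0.05,-0.11,0,0,-0.77,0,0.014,-0.05,-0.11,0,0,-0.92,0,0.014,-0.05,-0.11,0,0,-0.92,0]
}}

```text
time_s: 5.2
eef_pos: [0.3888, 0.1487, 0.3157]
eef_rot: [0.229, 0.553, 0.741, 0.304]
wrist_force: [-0.3, 0.1, 0.1]
opening: 0.002
grasp_force: 0.0
```

```bash
python3 - <<'E'
from h import *
state()
K=cam("wrist");im=ctrl.camera("wrist")[:,:,::-1];cv2.imwrite("pics/w4.png",im)
hsv=cv2.cvtColor(im,cv2.COLOR_BGR2HSV);m=cv2.inRange(hsv,(18,140,120),(32,255,255))
N,L,st,ce=cv2.connectedComponentsWithStats(m);print([(st[i],ce[i]) for i in range(1,N) if st[i,4]>60])
n,u,l=axes();print("hub",proj(K,H+.025*n))
for i in range(1,N):
  if st[i,4]>60:
    q=hit(K,ce[i],H,n)-H;print(np.linalg.norm(q),np.degrees(np.arctan2(q@l,q@u)))
rows([(105,.13),(105,.065)])
E
```

```text
t 5.2 dist n 0.17590757804462295 r 0.03739122966265764 ang 5.93538689520591 tooly 0.21161096514823285 F [-0.3308  0.0723  0.0655] q [-0.0808 -0.705   2.4158  0.389   0.7224 -0.5673]
[(array([ 477,    0,   83,   53, 3618], dtype=int32), array([515.3831,  23.8306])), (array([ 446,   68,  114,   78, 1862], dtype=int32), array([502.029 , 114.1719])), (array([276, 124,  26,  28, 125], dtype=int32), array([287.536, 138.096]))]
hub [[228.5356 226.5437]]
0.2588185850568176 35.267016439704356
0.2341433997969669 21.888307951970482
0.08293804326858617 55.11607817921897
(105, 0.13) [np.float64(0.059), np.float64(-0.073), np.float64(0.046), np.float64(-0.0), np.float64(-0.0), np.float64(-1.83)]
(105, 0.065) [np.float64(0.059), np.float64(-0.073), np.float64(0.111), np.float64(-0.0), np.float64(-0.0), np.float64(-1.83)]
```

View pics/w4.png

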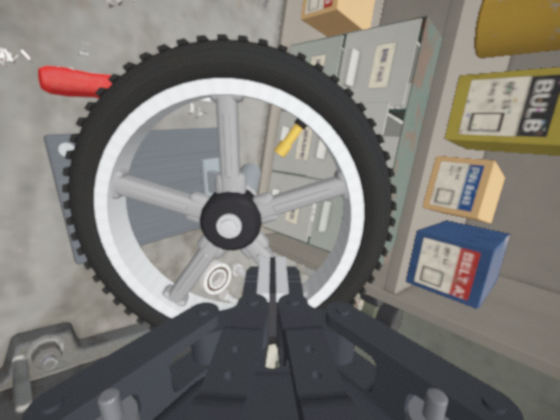

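```bash
cat >> h.py <<'E'
def rows2(ps):
    n,u,l=axes()
    for th,d in ps:
        P,_=pose(th,d);t=np.radians(.5*th+30);er=u*np.cos(t)+l*np.sin(t);et=l*np.cos(t)-u*np.sin(t)
        a,b=rel(P,np.c_[et,er,-n]);print((th,d),*a.round(3),*b.round(2),sep=", ")
E
python3 - <<'E'
from h import *
rows2([(105,.13),(105,.065)])
E
```

```text
(105, 0.13), 0.059, -0.073, 0.046, -0.0, -0.0, -1.44
(105, 0.065), 0.059, -0.073, 0.111, -0.0, -0.0, -1.44
```

Request:
{"method": "carry_out", "body": {
  "steps": [0.02,-0.01,0.0,0,0,-0.14,0,0.04,-0.03,0.0,0,0,-0.28,0,0.059,-0.05,0,0,0,-0.42,0,0.059,-0.073,0,0,0,-0.56,0,0.059,-0.073,0.01,0,0,-0.7,0,0.059,-0.073,0.02,0,0,-0.84,0,0.059,-0.073,0.03,0,0,-0.98,0,0.059,-0.073,0.04,0,0,-1.12,0,0.059,-0.073,0.046,0,0,-1.26,0,0.059,-0.073,0.046,0,0,-1.4,0,0.059,-0.073,0.046,0,0,-1.44,0,0.059,-0.073,0.046,0,0,-1.44,0]
}}

```text
time_s: 6.45
eef_pos: [0.3536, 0.1994, 0.231]
eef_rot: [0.372, -0.07, 0.922, 0.078]
wrist_force: [0.1, -0.6, -0.5]
opening: 0.002
grasp_force: 0.0
```

```bash
python3 - <<'E'
from h import *
state();rows2([(105,.13),(105,.065)])
E
```

```text
t 6.45 dist n 0.12980559154225274 r 0.07228089916787699 ang 120.31238543357564 tooly 82.41701038907196 F [ 0.1489 -0.5824 -0.512 ] q [ 0.1667 -0.5527  2.5259  0.2116  0.4005 -1.7177]
(105, 0.13), 0.0, 0.0, -0.0, -0.0, -0.01, -0.0
(105, 0.065), -0.0, 0.0, 0.065, -0.0, -0.01, -0.0
```

Request:
{"method": "carry_out", "body": {
  "steps": [0,0,0.013,0,0,0,0,0,0,0.026,0,0,0,0,0,0,0.039,0,0,0,0,0,0,0.052,0,0,0,0,0,0,0.065,0,0,0,0,0,0,0.065,0,0,0,0]
}}

```text
time_s: 7.05
eef_pos: [0.3976, 0.2122, 0.1837]
eef_rot: [0.371, -0.07, 0.923, 0.078]
wrist_force: [0.2, 0.0, 0.0]
opening: -0.005
grasp_force: 0.0
```

```bash
python3 - <<'E'
from h import *
state();rows2([(t,.065) for t in range(100,39,-5)])
E
```

```text
t 7.05 dist n 0.06398608034758861 r 0.07273229084797649 ang 121.0489588923954 tooly 82.38269109796946 F [0.1603 0.0473 0.0137] q [ 0.1874 -0.2246  2.4507  0.4488  0.1558 -1.9512]
(100, 0.065), -0.006, 0.004, -0.001, -0.0, -0.01, 0.04
(95, 0.065), -0.012, 0.007, -0.001, -0.0, -0.01, 0.09
(90, 0.065), -0.017, 0.01, -0.001, -0.0, -0.01, 0.13
(85, 0.065), -0.023, 0.012, -0.001, -0.0, -0.01, 0.17
(80, 0.065), -0.029, 0.014, -0.001, -0.0, -0.01, 0.22
(75, 0.065), -0.036, 0.015, -0.001, -0.0, -0.01, 0.26
(70, 0.065), -0.042, 0.016, -0.001, -0.0, -0.01, 0.3
(65, 0.065), -0.048, 0.016, -0.001, -0.0, -0.01, 0.35
(60, 0.065), -0.055, 0.015, -0.001, -0.0, -0.01, 0.39
(55, 0.065), -0.061, 0.014, -0.002, -0.0, -0.01, 0.43
(50, 0.065), -0.067, 0.012, -0.002, -0.0, -0.01, 0.48
(45, 0.065), -0.073, 0.01, -0.002, -0.0, -0.01, 0.52
(40, 0.065), -0.079, 0.008, -0.002, -0.0, -0.01, 0.57
```

Request:
{"method": "carry_out", "body": {
  "steps": [-0.006,0.004,0,0,0,0.04,0,-0.012,0.007,0,0,0,0.09,0,-0.017,0.01,0,0,0,0.13,0,-0.023,0.012,0,0,0,0.17,0,-0.029,0.014,0,0,0,0.22,0,-0.036,0.015,0,0,0,0.26,0,-0.042,0.016,0,0,0,0.3,0,-0.048,0.016,0,0,0,0.35,0,-0.055,0.015,0,0,0,0.39,0,-0.061,0.014,0,0,0,0.43,0,-0.067,0.012,0,0,0,0.48,0,-0.067,0.012,0,0,0,0.48,0]
}}

```text
time_s: 8.25
eef_pos: [0.4431, 0.2288, 0.2331]
eef_rot: [0.343, 0.15, 0.913, 0.164]
wrist_force: [-0.4, -0.8, 0.1]
opening: 0.0
grasp_force: 0.3
```

```bash
cat > stem.py <<'E'
from h import *
state();n,u,l=axes()
for name in("wrist","scene","side"):
    K=cam(name);im=np.ascontiguousarray(ctrl.camera(name)[:,:,::-1]);cv2.imwrite(f"pics/{name}_{ctrl.get_obs()['time_s']:.2f}.png",im)
    m=cv2.inRange(cv2.cvtColor(im,cv2.COLOR_BGR2HSV),(12,140,100),(32,255,255))
    N,L,st,ce=cv2.connectedComponentsWithStats(m)
    print(name,"hub",proj(K,H+.025*n))
    for i in range(1,N):
        q=hit(K,ce[i],H,n)-H
        if st[i,4]>4 and np.linalg.norm(q)<.105:print(st[i,4],ce[i],np.linalg.norm(q).round(4),np.degrees(np.arctan2(q@l,q@u)).round(2))
E
python3 stem.py
```

```text
t 8.25 dist n 0.06474471811210868 r 0.07275844999224704 ang 64.2504101622167 tooly 55.0030050063285 F [-0.4318 -0.8079  0.1446] q [ 0.2132 -0.2121  2.3121  0.1871  0.2672 -1.1914]
wrist hub [[117.0135 331.8531]]
scene hub [[308.4566 208.1678]]
16 [282.875 198.875] 0.0757 13.47
side hub [[322.6038 191.171 ]]
```

```bash
python3 - <<'E'
from h import *
rows2([(t,.065) for t in (50,46,43,40)])
E
```

```text
(50, 0.065), 0.001, -0.001, -0.0, -0.0, -0.0, 0.0
(46, 0.065), -0.004, 0.0, -0.0, -0.0, -0.0, 0.04
(43, 0.065), -0.008, 0.0, -0.0, -0.0, -0.0, 0.06
(40, 0.065), -0.012, 0.001, -0.0, -0.0, -0.0, 0.09
```

Push to the 42° mark, back off a little, withdraw to the view pose.

Request:
{"method": "carry_out", "body": {
  "steps": [-0.005,0,0,0,0,0.03,0,-0.009,0,0,0,0,0.06,0,-0.009,0,0,0,0,0.06,0,0.002,0,0,0,0,0.06,0,0.002,0,-0.03,0,0,0.06,0,0.002,0,-0.065,0,0,0.06,0,0,0,-0.1,0,0,0.2,0,-0.03,0,-0.11,0,0,0.34,0,-0.05,0,-0.11,0,0,0.48,0,-0.05,-0.02,-0.11,0,0,0.62,0,-0.05,-0.03,-0.11,0,0,0.76,0,-0.05,-0.03,-0.11,0,0,0.9,0,-0.05,-0.03,-0.11,0,0,0.96,0,-0.05,-0.03,-0.11,0,0,0.96,0]
}}

```text
time_s: 9.8
eef_pos: [0.4002, 0.1606, 0.3279]
eef_rot: [0.229, 0.554, 0.74, 0.304]
wrist_force: [-0.8, 0.2, 1.2]
opening: -0.003
grasp_force: 0.0
```

```bash
python3 stem.py; ls pics/wrist*
```

```text
t 9.8 dist n 0.17441002785859067 r 0.057239074459969515 ang 12.248084029896669 tooly 0.10289323186588983 F [-0.7938  0.1688  1.2276] q [-0.023  -0.6514  2.3673  0.3353  0.6968 -0.4847]
wrist hub [[205.7165 236.453 ]]
13 [295.6154 214.7692] 0.0753 8.02
5 [319.8 216.8] 0.0964 5.18
7 [294.     221.5714] 0.0735 3.21
scene hub [[308.4566 208.1678]]
19 [283.3158 195.6842] 0.0766 5.7
side hub [[322.6038 191.171 ]]
pics/wrist_8.30.png
pics/wrist_9.85.png
```

```bash
python3 -c "
import cv2
a=cv2.imread('pics/wrist_9.85.png')[80:320,60:380];cv2.imwrite('pics/c5.png',cv2.resize(a,(800,600),interpolation=cv2.INTER_CUBIC))"
```

```text
(no output)
```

View pics/c5.png

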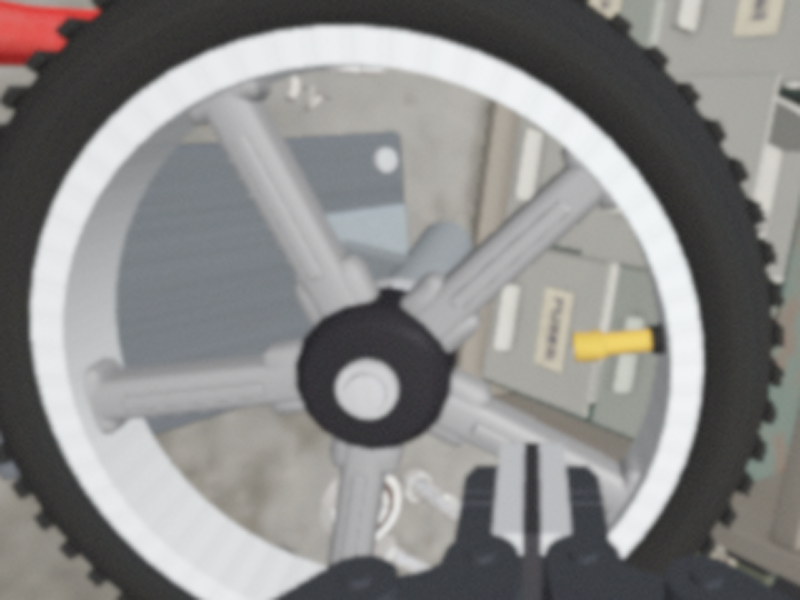

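```bash
cat > meas.py <<'E'
from h import *
T=None
def fit(K,im,c):
    from scipy.optimize import least_squares
    g=cv2.GaussianBlur(im,(3,3),0).max(2).astype(float);pts=[]
    for a in np.arange(150,376,3):
        e=np.array([np.cos(np.radians(a)),np.sin(np.radians(a))]);r=np.arange(90,175)
        v=np.array([g[int(round(p[1])),int(round(p[0]))] if 0<=p[0]<560 and 0<=p[1]<420 else 0 for p in c+r[:,None]*e])
        for i in range(2,len(v)-12):
            if v[i]>150 and v[i+3:i+12].max()<75: pts.append(c+(r[i]+1.5)*e);break
    rays=[ray(K,p) for p in pts]
    def res(x):
        n,u,l=axes(x[2]);p0=np.array([x[0],x[1],.165])+.019*n
        return np.array([np.linalg.norm(o+d*((p0-o)@n)/(d@n)-p0) for o,d in rays])-x[3]
    s=least_squares(res,[*H[:2],PSI,.115],loss="soft_l1",f_scale=.001);return s.x,len(pts)
E
python3 - <<'E'
from meas import *
K=cam("wrist");im=cv2.imread("pics/wrist_9.85.png");x,N=fit(K,im,np.array([208,215]));print(x,np.degrees(x[2]),N)
f=lambda p:(60+p[0]/2.5-.3,80+p[1]/2.5-.3)
for h,ps in((H,PSI),(np.array([x[0],x[1],.165]),x[2])):
    n,u,l=axes(ps);print("hub",(proj(K,h+.025*n)-[60,80])*2.5)
    for p,o in[((577,347),0),((650,340),0),((615,344),0),((455,305),.011),((580,185),.011),((115,394),.011),((270,380),.011),((225,115),.011),((325,275),.011)]:
        q=hit(K,f(p),h+o*n,n)-h-o*n;print(p,np.linalg.norm(q).round(4),np.degrees(np.arctan2(q@l,q@u)).round(1))
E
```

```text
[0.4834 0.1728 0.2905 0.1113] 16.645289105034372 74
hub [[365.2677 392.496 ]]
(577, 347) 0.0702 6.3
(650, 340) 0.0961 6.3
(615, 344) 0.0837 6.1
(455, 305) 0.0384 42.7
(580, 185) 0.0951 43.7
(115, 394) 0.0911 -175.6
(270, 380) 0.0363 -178.0
(225, 115) 0.0953 115.3
(325, 275) 0.0387 111.5
hub [[363.9992 391.9843]]
(577, 347) 0.0705 5.8
(650, 340) 0.0963 5.8
(615, 344) 0.084 5.6
(455, 305) 0.0385 41.8
(580, 185) 0.0951 43.2
(115, 394) 0.0907 -175.7
(270, 380) 0.0359 -177.8
(225, 115) 0.0948 114.8
(325, 275) 0.0383 110.8
```

```bash
python3 - <<'E'
from h import *
rows2([(54,.13)])
E
```

```text
(54, 0.13), 0.055, -0.029, 0.044, -0.01, -0.0, -0.99
```

Request:
{"method": "carry_out", "body": {
  "steps": [0.02,0,0,0,0,-0.14,0,0.04,-0.01,0.01,0,0,-0.28,0,0.055,-0.02,0.02,0,0,-0.42,0,0.055,-0.029,0.03,0,0,-0.56,0,0.055,-0.029,0.04,0,0,-0.7,0,0.055,-0.029,0.044,0,0,-0.84,0,0.055,-0.029,0.044,0,0,-0.98,0,0.055,-0.029,0.044,0,0,-0.99,0,0.055,-0.029,0.06,0,0,-0.99,0,0.055,-0.029,0.075,0,0,-0.99,0,0.055,-0.029,0.09,0,0,-0.99,0,0.055,-0.029,0.109,0,0,-0.99,0,0.055,-0.029,0.109,0,0,-0.99,0]
}}

```text
time_s: 11.25
eef_pos: [0.4383, 0.2294, 0.2278]
eef_rot: [0.344, 0.137, 0.915, 0.158]
wrist_force: [-0.6, 0.3, -0.0]
opening: 0.002
grasp_force: 0.0
```

```bash
python3 - <<'E'
from h import *
state();rows2([(t,.065) for t in (50,46,43,40,37,36.5)])
E
```

```text
t 11.25 dist n 0.06412729747121104 r 0.07182007617138023 ang 69.93355627758325 tooly 56.70332521497626 F [-0.6187  0.2974 -0.0473] q [ 0.2183 -0.2103  2.3226  0.1802  0.2581 -1.2113]
(50, 0.065), -0.006, 0.002, -0.001, -0.01, -0.01, 0.03
(46, 0.065), -0.011, 0.002, -0.001, -0.01, -0.01, 0.06
(43, 0.065), -0.015, 0.003, -0.001, -0.01, -0.01, 0.09
(40, 0.065), -0.018, 0.003, -0.001, -0.01, -0.01, 0.12
(37, 0.065), -0.022, 0.002, -0.001, -0.01, -0.01, 0.14
(36.5, 0.065), -0.023, 0.002, -0.001, -0.01, -0.01, 0.15
```

Request:
{"method": "carry_out", "body": {
  "steps": [-0.006,0.002,0,0,0,0.03,0,-0.011,0.002,0,0,0,0.06,0,-0.015,0.003,0,0,0,0.09,0,-0.018,0.003,0,0,0,0.12,0,-0.021,0.003,0,0,0,0.14,0,-0.021,0.003,0,0,0,0.14,0,-0.021,0.003,0,0,0,0.14,0]
}}

```text
time_s: 11.95
eef_pos: [0.4538, 0.2246, 0.2431]
eef_rot: [0.334, 0.199, 0.903, 0.182]
wrist_force: [-1.8, 0.0, 0.8]
opening: 0.001
grasp_force: 0.7
```

```bash
python3 - <<'E'
from h import *
state();rows2([(t,.065) for t in (40,37,36.5,36)])
E
python3 stem.py
```

```text
t 11.95 dist n 0.06536739843466208 r 0.07386037631379914 ang 52.4045965851599 tooly 48.84596710080749 F [-1.827   0.0485  0.8392] q [ 0.193  -0.2145  2.2893  0.2197  0.2956 -1.1281]
(40, 0.065), 0.003, -0.002, 0.0, -0.0, -0.0, -0.02
(37, 0.065), -0.0, -0.001, 0.0, -0.0, -0.0, 0.01
(36.5, 0.065), -0.001, -0.001, 0.0, -0.0, -0.0, 0.01
(36, 0.065), -0.002, -0.001, 0.0, -0.0, -0.0, 0.01
t 11.95 dist n 0.06536739843466208 r 0.07386037631379914 ang 52.4045965851599 tooly 48.84596710080749 F [-1.827   0.0485  0.8392] q [ 0.193  -0.2145  2.2893  0.2197  0.2956 -1.1281]
wrist hub [[111.1357 317.7051]]
scene hub [[308.4566 208.1678]]
20 [283.75 193.85] 0.0772 0.99
side hub [[322.6038 191.171 ]]
```

Request:
{"method": "carry_out", "body": {
  "steps": [0.01,0,0,0,0,0,0,0.01,0,0,0,0,0,0,0.01,0,-0.03,0,0,0,0,0.01,0,-0.065,0,0,0,0,0.005,0,-0.1,0,0,0.14,0,-0.02,0,-0.11,0,0,0.28,0,-0.04,0,-0.11,0,0,0.42,0,-0.04,-0.02,-0.11,0,0,0.56,0,-0.04,-0.03,-0.11,0,0,0.7,0,-0.04,-0.03,-0.11,0,0,0.84,0,-0.04,-0.03,-0.11,0,0,0.84,0]
}}

```text
time_s: 13.2
eef_pos: [0.4006, 0.1576, 0.3289]
eef_rot: [0.23, 0.551, 0.743, 0.303]
wrist_force: [0.2, 0.0, -0.1]
opening: -0.001
grasp_force: 0.0
```

```bash
python3 stem.py; f=$(ls -t pics/wrist*|head -1); echo $f; python3 -c "
import cv2
a=cv2.imread('$f')[80:320,60:380];cv2.imwrite('pics/c6.png',cv2.resize(a,(800,600),interpolation=cv2.INTER_CUBIC))"
```

```text
t 13.2 dist n 0.17542578075085252 r 0.05708607933575162 ang 9.21081095487551 tooly 0.6214772063398092 F [ 0.1642  0.0179 -0.0561] q [-0.0363 -0.6564  2.3676  0.3465  0.7058 -0.5108]
wrist hub [[205.1027 232.0409]]
6 [294.     217.8333] 0.0739 3.5
9 [292.3333 224.3333] 0.0725 -1.33
5 [317.8 222.8] 0.0952 0.06
scene hub [[308.4566 208.1678]]
20 [283.75 193.85] 0.0772 0.99
side hub [[322.6038 191.171 ]]
pics/wrist_13.25.png
```

View pics/c6.png

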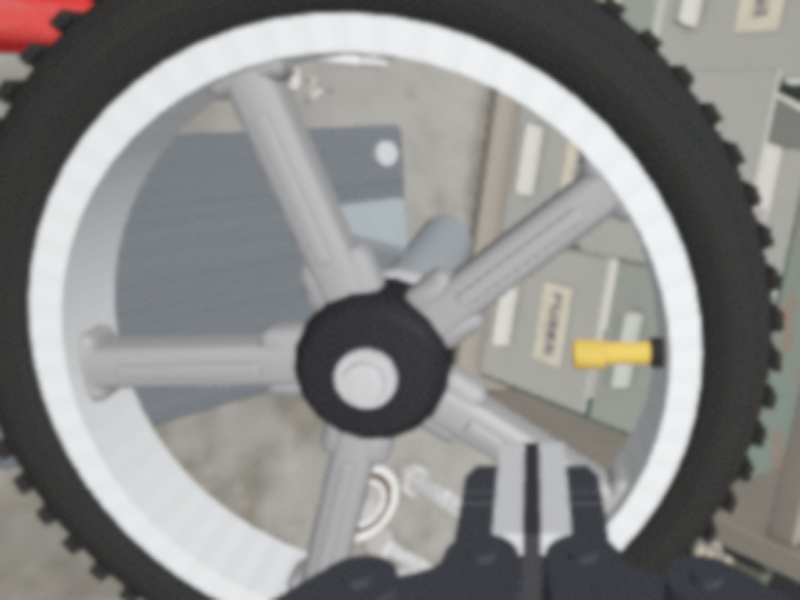

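```bash
python3 - <<'E'
from meas import *
K=cam("wrist");im=cv2.imread("pics/wrist_13.25.png");x,N=fit(K,im,np.array([208,212]));print(x,np.degrees(x[2]),N)
f=lambda p:(60+p[0]/2.5-.3,80+p[1]/2.5-.3)
for h,ps in((H,PSI),(np.array([x[0],x[1],.165]),x[2])):
    n,u,l=axes(ps);print("hub",(proj(K,h+.025*n)-[60,80])*2.5)
    for p,o in[((577,354),0),((650,352),0),((460,296),.011),((600,198),.011),((100,362),.011),((275,360),.011),((255,95),.011),((330,245),.011)]:
        q=hit(K,f(p),h+o*n,n)-h-o*n;print(p,np.linalg.norm(q).round(4),np.degrees(np.arctan2(q@l,q@u)).round(1))
E
```

```text
[0.4838 0.1728 0.299  0.1114] 17.1291287801219 73
hub [[363.0397 381.6102]]
(577, 354) 0.0707 1.7
(650, 352) 0.0967 2.0
(460, 296) 0.0398 40.5
(600, 198) 0.0957 38.1
(100, 362) 0.0939 180.0
(275, 360) 0.0336 176.7
(255, 95) 0.0938 109.6
(330, 245) 0.0439 105.6
hub [[362.8122 381.5032]]
(577, 354) 0.0707 0.9
(650, 352) 0.0967 1.3
(460, 296) 0.0398 39.7
(600, 198) 0.0956 37.4
(100, 362) 0.0938 179.5
(275, 360) 0.0335 176.4
(255, 95) 0.0935 108.9
(330, 245) 0.0437 104.8
```

```bash
python3 -c "
from bench import ctrl
print(ctrl.hand_in())"
```

```text
the job is handed in; nothing more can be done
None
```

The wheel is turned so the valve stem stands at the top, about 1° off by the last camera measurement; I pushed only spokes, with shut fingertips, withdrew the arm clear, and handed the job in at about 13 s.

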